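Find the hidden catch of the capsule caddy

TASK

Open the coffee-capsule caddy: one of the four look-alike metal pads set in its flat top panel is a hidden push catch, the other three are solid. Feel along the pads with the fingertips until you find the one that gives, press it in so that the lid springs up, then let go of it and move clear. Leave the mug, the sugar shaker and the paper cups where they stand.

Things in the scene. Friction and masses are not known exactly. Their poses are not given: they have to be found in the camera images.
- caddy: Black plastic box fixed to the counter, 300 (x) x 270 (y) x 90 mm high. Origin: centre of its underside; z up, its -x side faces the robot (turned up to 0.3 rad). The near part of its top is a flat fixed panel with a channel along y, 58 x 227 mm, 2 mm deep, filled by a row of four equal metal pads; the far part is the lid.
- pad1 (a point): Centre of the top face of pad 1 of the row, a 52 x 52 mm metal plate, 2 mm below the panel round it, with 4 mm seams to its neighbours. In the caddy frame x = -85, y = +84, z = 88 mm; axes as the caddy. This point stays put when the pad is pressed. Any one of the four may be the catch, changing each time; all look alike and the other three are rigid.
- pad2 (a point): Centre of the top face of pad 2 of the row, a 52 x 52 mm metal plate, 2 mm below the panel round it, with 4 mm seams to its neighbours. In the caddy frame x = -85, y = +28, z = 88 mm; axes as the caddy. This point stays put when the pad is pressed. Any one of the four may be the catch, changing each time; all look alike and the other three are rigid.
- pad3 (a point): Centre of the top face of pad 3 of the row, a 52 x 52 mm metal plate, 2 mm below the panel round it, with 4 mm seams to its neighbours. In the caddy frame x = -85, y = -28, z = 88 mm; axes as the caddy. This point stays put when the pad is pressed. Any one of the four may be the catch, changing each time; all look alike and the other three are rigid.
- pad4 (a point): Centre of the top face of pad 4 of the row, a 52 x 52 mm metal plate, 2 mm below the panel round it, with 4 mm seams to its neighbours. In the caddy frame x = -85, y = -84, z = 88 mm; axes as the caddy. This point stays put when the pad is pressed. Any one of the four may be the catch, changing each time; all look alike and the other three are rigid.
- catch (a joint): How far the catch pad is pressed down, in m: 0 at rest, 0.007 fully in. It starts to give at about 1.5 N, lets the lid go at about 4.5 mm and is fully in at about 3.5 to 5 N; it springs back to 0 when let go. It reads 0 whichever other pad is pressed.
- lid (a joint): Angle of the lid in rad: 0 shut (latched), 1.15 fully open. A plate 163 x 266 x 6 mm, flush with the panel, hinged on the far (+x) top edge of the caddy; its near edge is 66 mm from the middle line of the pads. When the catch lets go, a spring swings it up, away from the pads, within about 2 s, and it stays open by itself.
- lid_edge (a point): Middle of the lid's free near edge, on its upper face; at x = -19 mm, z = 90 mm in the caddy's frame when shut, rising with the lid.
- mug: Loose white ceramic mug, 80 mm across, 92 mm high, with a side handle, standing on the counter beside the caddy. Origin at the centre of its underside. A bystander.
- shaker: Loose steel sugar shaker, a cylinder 66 mm across and 122 mm high, standing beside the caddy. Origin at the centre of its underside. A bystander.
- cups: Loose stack of white paper cups, 79 mm across at the rims, 133 mm high, standing beside the caddy. Origin at the centre of its underside. A bystander.

How it is judged:
By the outcome, as a careful person would: the job done as asked, in the order asked, and still so for the second after the job is handed in, with the robot touching nothing.
It also fails if it takes over 45 s, if anything falls off the work surface, if the arm or the gripper's body presses on something with over 40 N, if the wrist force passes 120 N, or if a joint passes its speed limit or range.

ROBOT

A 6-joint arm with a two-finger parallel gripper is mounted at the origin on the work surface. World frame = base frame: x ahead of the robot, y to its left, z up, the work surface at z = 0. Lengths are in m, angles in rad, forces in N, time in s.
With the tool pointing down it reaches from about 0.35 to 0.85 m from the base axis. Payload 8.1 kg.
Tool frame: the origin (TCP) lies midway between the tips of the shut fingers; the grasp point (between the pads) lies manip.tcp_to_grasp behind it (manip.tcp_to_grasp is the distance from the TCP to the grasp point, in m); z points along the fingers, y is the line along which they close (so a half turn about z gives the same grasp; the last joint's range is limited). The gripper opens to 93 mm and grips with 3 to 60 N. Pads are 15 mm wide; open, the fingers measure 128 mm over their backs; the gripper's body (75 mm by 188 mm) begins 65 mm behind the grasp point.
Start: joints at [1.221, 0.13, 1.488, -0, 1.523, -0.085], TCP at [0.157, 0.579, 0.19] pointing down, gripper open.
Joint ranges: [-2.96, 2.96], [-0.89, 2.26], [0.02, 2.5], [-1.34, 4.48], [0, 2.73], [-2.66, 2.66]. Speed limits (rad/s): [2.39, 2.39, 2.79, 3.14, 3.14, 3.14].

INTERFACE

Orientations are given as a rotation vector (axis times angle).
In Python, from plant import status, optics, job, manip gives the robot as it stands.
- The arm moves only by the tool apply_moves, never from a script. Its argument "moves" is a list of rows, each an object with "slide": the shift along the tool's x, y, z in mm, a list of three; "twist": the turn, a rotation vector about the tool's x, y, z in rad, a list of three; "grip": the finger opening in mm, from 0 to 93. In form: [{"slide": [x, y, z], "twist": [ax, ay, az], "grip": grip}, ...]. A call has 1 to 20 rows; each row is the pose to reach, as a shift and turn from the pose commanded when the call began, along the tool's axes at that moment; what a row does not reach only later rows make up. A row lasts 1/10 s, in which the tool goes at most 50 mm and 8.59 degrees, less where a joint would pass 70% of its speed; a pose out of reach is approached as far as the arm can. A call with a gripper value outside its range is refused whole. The fingers move at their own pace and stop on an object; the grip force is fixed at half the most. Time passes only in rows, so rows that repeat a pose let the fingers close. It gives the time, the measured TCP pose, the force, the opening and the grip force at its end, in the units of the state.
- status.sense(): the state, without advancing time (a new reading comes with each control period).
- optics.grab_frame(name): name is "scene" or "top" or "wrist"; returns a dict with "img" (480x640x3 uint8, red, green, blue), "depth" (480x640 float32, m along the optical axis (not along the pixel's ray), 0 where there is no reading), "fov_y" (degrees; the focal length in pixels is half the picture's height over the tangent of half this angle, whatever the lens; pixels are square), "cx", "cy" (the principal point, pixels), "origin" and "attitude" of the camera in the world; the wrist camera has in their place "tool_from_camera" (4x4, takes a point from camera to tool coordinates, whose origin is the TCP and whose axes are the flange's). Camera axes: x right, y down, z forward; pixel columns grow to the right and rows downward; lengths in m; the calibration is good to about 2 mm. A picture is of the moment at which its call begins: read the wrist's pose just before it.
- job.finish_job(): hands the job in; it is judged then, once.
The state is a dict: "t": time; "joints": joint angles; "qvel": joint speeds; "effort": joint torques, N m; "tool_pos": TCP position; "tcp_rot": TCP orientation; "force": force on the tool from outside, world axes, zero at the start; "moment": the same for the moment, N m; "finger_gap": opening from 0.0 (shut) to 1.0 (fully open); "grasp_force": force on a finger pad.
Only numpy, scipy, OpenCV 4.12 (cv2) and the standard library are available. Lean on these libraries where they do the work, as an engineer would, in place of code of your own. Each camera call takes 0.05 s, during which the arm holds its last target. There are 200 camera calls.

## Working session

There is one attempt and no reset: what is moved stays moved. The work goes in short steps, Python scripts to look and compute and a tool call to move; the robot and the scene stay as the last step left them, time stands still between calls to the robot, and variables do not carry over. Pictures are saved under pics/ and viewed, at most 10 in all, crops included, and the job is handed in when it is done.

Besides the shell and the picture viewer there is one more tool, called after "Emit:" by a JSON object that holds its "method" and its "body". apply_moves: Moves the arm, as the interface text tells. Its arguments: {"type":"object","properties":{"moves":{"type":"array","items":{"type":"object","properties":{"slide":{"type":"array","items":{"type":"number"}},"twist":{"type":"array","items":{"type":"number"}},"grip":{"type":"number"}}}}},"required":["moves"]}

```bash
mkdir -p pics; cat > h.py <<'E'
import numpy as np,cv2
from scipy.spatial.transform import Rotation as R
from plant import status,optics,job,manip
def cam(n):
    s=status.sense(); f=optics.grab_frame(n); F=240/np.tan(np.radians(f['fov_y'])/2)
    if n=='wrist':
        T=np.eye(4);T[:3,:3]=R.from_rotvec(s['tcp_rot']).as_matrix();T[:3,3]=s['tool_pos'];T=T@np.array(f['tool_from_camera'])
    else:
        a=np.array(f['attitude']);T=np.eye(4);T[:3,:3]=a if a.shape==(3,3) else R.from_rotvec(a).as_matrix();T[:3,3]=f['origin']
    return f,F,T
def pts(f,F,T):
    v,u=np.mgrid[:480,:640];d=f['depth']
    return np.dstack([(u-f['cx'])/F*d,(v-f['cy'])/F*d,d])@T[:3,:3].T+T[:3,3]
def plane(f,F,T,uv,z):
    uv=np.atleast_2d(uv).astype(float);r=np.c_[(uv[:,0]-f['cx'])/F,(uv[:,1]-f['cy'])/F,np.ones(len(uv))]@T[:3,:3].T
    return T[:3,3]+r*((z-T[2,3])/r[:,2])[:,None]
E
python3 - <<'E'
from h import *
print(status.sense(),manip.tcp_to_grasp)
for n in['top','scene']:
    c=cam(n);cv2.imwrite(f'pics/{n}0.png',c[0]['img'][:,:,::-1]);print(c[0]['attitude'],c[0]['origin'],c[0]['fov_y'],c[0]['cx'],c[0]['cy'])
    P=pts(*c);np.savez(n+'0.npz',P=P,img=c[0]['img'])
    m=(P[...,2]>.08)&(P[...,2]<.095)&(c[0]['depth']>0)
    k,l,st,ce=cv2.connectedComponentsWithStats(m.astype('uint8'))
    for i in range(1,k):
        if st[i,4]>300: q=P[l==i];print(st[i],np.median(q,0),cv2.minAreaRect((q[:,:2]*1000).astype('float32')))
E
```

```text
{'t': 0.0, 'joints': array([ 1.22058370e+00,  1.31140084e-01,  1.48929789e+00,  4.80042028e-05,
        1.52301024e+00, -8.54419253e-02]), 'qvel': array([-0.00088124, -0.00156782, -0.00084167, -0.00068262, -0.00155695,
        0.00035901]), 'effort': array([-3.09824587e-03, -5.59863746e+01, -4.91739964e+01,  7.64266681e-02,
        3.58397292e-02, -6.55502140e-05]), 'tool_pos': array([0.15677853, 0.57849874, 0.18938988]), 'tcp_rot': array([-4.14631426e-01, -3.11365760e+00,  2.82915113e-03]), 'force': array([ 0.20091064, -0.04723911,  0.76083053]), 'moment': array([ 8.48463204e-05, -1.18843956e-03, -6.44434475e-02]), 'grasp_force': 0.0, 'finger_gap': 1.0006958073851087} 0.0188
[-2.12161769  2.17380212 -0.12133049] [0.52242339 0.05188629 1.17583643] 50.72530291618088 320.1834020536604 235.02205859897256
[  211   180   159   169 14719] [0.62127045 0.14657214 0.09019653] ((605.6264038085938, 136.061279296875), (300.6954650878906, 270.63873291015625), 14.97901439666748)
[323 275  30  30 593] [0.54522583 0.03246517 0.0881388 ] ((544.88623046875, 32.76435089111328), (51.92578125, 51.8107070
[... 250 characters left out ...]
16.147705078125, 140.9569549560547), (51.876441955566406, 52.53023910522461), 14.459476470947266)
[161 315  39  38 304] [0.45951268 0.37606855 0.09058543] ((460.1093444824219, 369.99853515625), (79.19911193847656, 77.21463775634766), 88.46720123291016)
[-2.04695743 -0.67890292  0.34386263] [ 1.32481131 -0.86401995  0.8059778 ] 42.83376594508943 322.2061295973628 241.74839778857785
[504  40 136  27 483] [0.63865468 1.99645868 0.08744231] ((614.6436767578125, 1993.68359375), (582.3215942382812, 86.27137756347656), 5.939848899841309)
[ 235  182  163   84 7990] [0.61825715 0.12141838 0.09021356] ((607.6804809570312, 137.33580017089844), (305.11273193359375, 281.3904724121094), 15.02993392944336)
```

View pics/top0.png

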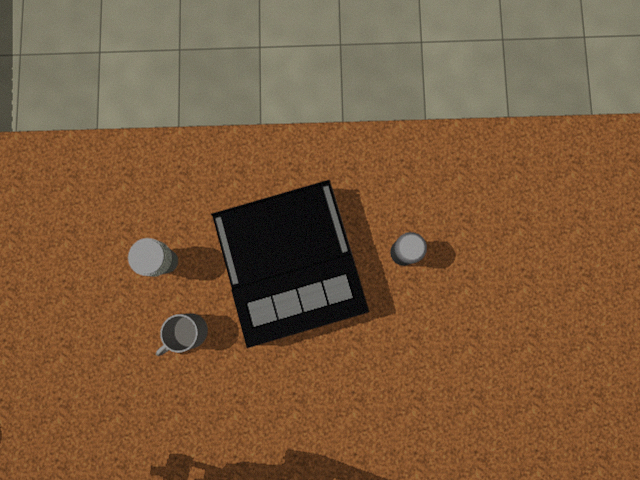

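View pics/scene0.png

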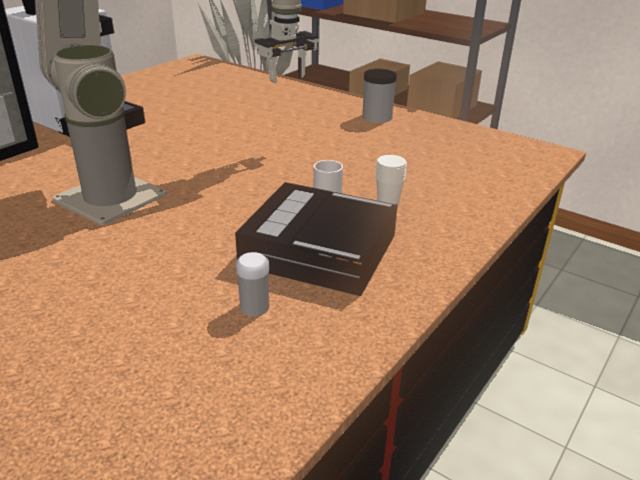

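The top view shows the four pads at about (262,311), (287,303), (313,296) and (338,289). The mug is at (182,333), the cups at (150,257) and the shaker at (408,248). The scene view agrees. The caddy's centre is about (0.606, 0.136) with a yaw of +0.262, which puts pad 1 at (0.502, 0.195). I'll shut the fingers, align them with the row and move above pad 1.

Emit:
{"method": "apply_moves", "body": {"moves": [{"slide": [-434,-280,0],"twist": [0,0,-0.527],"grip": 0},{"slide": [-434,-280,0],"twist": [0,0,-0.527],"grip": 0},{"slide": [-434,-280,0],"twist": [0,0,-0.527],"grip": 0},{"slide": [-434,-280,0],"twist": [0,0,-0.527],"grip": 0},{"slide": [-434,-280,0],"twist": [0,0,-0.527],"grip": 0},{"slide": [-434,-280,0],"twist": [0,0,-0.527],"grip": 0},{"slide": [-434,-280,0],"twist": [0,0,-0.527],"grip": 0},{"slide": [-434,-280,0],"twist": [0,0,-0.527],"grip": 0},{"slide": [-434,-280,0],"twist": [0,0,-0.527],"grip": 0},{"slide": [-434,-280,0],"twist": [0,0,-0.527],"grip": 0},{"slide": [-434,-280,0],"twist": [0,0,-0.527],"grip": 0},{"slide": [-434,-280,60],"twist": [0,0,-0.527],"grip": 0},{"slide": [-434,-280,60],"twist": [0,0,-0.527],"grip": 0},{"slide": [-434,-280,60],"twist": [0,0,-0.527],"grip": 0},{"slide": [-434,-280,60],"twist": [0,0,-0.527],"grip": 0},{"slide": [-434,-280,60],"twist": [0,0,-0.527],"grip": 0}]}}

```text
t: 1.7
tool_pos: [0.5035, 0.1962, 0.1326]
tcp_rot: [-0.412, 3.112, 0.001]
force: [0.7, -0.6, 0.1]
finger_gap: 0.006
grasp_force: 0.0
```

```bash
python3 - <<'E'
from h import *
s=status.sense();print(s['t'],s['tool_pos'],R.from_rotvec(s['tcp_rot']).as_matrix(),s['force'],s['finger_gap'])
f,F,T=cam('wrist');cv2.imwrite('pics/w1.png',f['img'][:,:,::-1]);P=pts(f,F,T);d=f['depth']
m=((P[...,2]>.083)&(P[...,2]<.0892)&(d>0)&(f['img'].min(2)>60)).astype('uint8')
k,l,st,ce=cv2.connectedComponentsWithStats(m)
for i in range(1,k):
    if st[i,4]>500: q=P[l==i];print(st[i],np.median(q,0),cv2.minAreaRect((q[:,:2]*1000).astype('float32')))
E
```

```text
1.7 [0.50347027 0.19622786 0.13263164] [[-9.65502691e-01 -2.60378114e-01  2.79125474e-03]
 [-2.60376962e-01  9.65506726e-01  7.75090645e-04]
 [-2.89679187e-03  2.15736754e-05 -9.99995804e-01]] [ 0.68153025 -0.55963507  0.11310642] 0.00584765025961657
[544 201  90 109 726] [0.45131506 0.33866303 0.0862156 ] ((458.6644287109375, 348.4656677246094), (31.078031539916992, 77.2677001953125), 82.77995300292969)
[   1  212  191   83 7996] [0.53590338 0.06094225 0.08867523] ((540.3272705078125, 60.42768859863281), (55.32322692871094, 112.96122741699219), 15.031625747680664)
[ 188  213   90   83 3656] [0.51438457 0.14333326 0.08870992] ((518.4888916015625, 143.53347778320312), (55.44086837768555, 52.18271255493164), 14.76187801361084)
[ 281  213   87   83 3332] [0.50030276 0.19652388 0.08872917] ((504.1224670410156, 197.60546875), (55.34157943725586, 52.13434600830078), 14.910740852355957)
```

The wrist camera agrees: pad 1 is at about (0.503, 0.197), 88 mm high. I'll lower onto it.

Emit:
{"method": "apply_moves", "body": {"moves": [{"slide": [0,0,30],"twist": [0,0,0],"grip": 0},{"slide": [0,0,40],"twist": [0,0,0],"grip": 0},{"slide": [0,0,43],"twist": [0,0,0],"grip": 0},{"slide": [0,0,44],"twist": [0,0,0],"grip": 0},{"slide": [0,0,44],"twist": [0,0,0],"grip": 0},{"slide": [0,0,44],"twist": [0,0,0],"grip": 0}]}}

```text
t: 2.35
tool_pos: [0.5033, 0.1955, 0.0875]
tcp_rot: [-0.411, 3.113, 0.0]
force: [0.0, -0.8, -0.6]
finger_gap: 0.004
grasp_force: 0.0
```

Emit:
{"method": "apply_moves", "body": {"moves": [{"slide": [0,0,1],"twist": [0,0,0],"grip": 0},{"slide": [0,0,1],"twist": [0,0,0],"grip": 0}]}}

```text
t: 2.55
tool_pos: [0.5028, 0.1953, 0.0857]
tcp_rot: [-0.41, 3.114, 0.0]
force: [0.2, -0.3, 0.4]
finger_gap: 0.006
grasp_force: 0.0
```

Emit:
{"method": "apply_moves", "body": {"moves": [{"slide": [0,0,1],"twist": [0,0,0],"grip": 0},{"slide": [0,0,1],"twist": [0,0,0],"grip": 0}]}}

```text
t: 2.75
tool_pos: [0.5025, 0.1952, 0.0843]
tcp_rot: [0.411, -3.114, 0.0]
force: [0.3, -0.1, -0.1]
finger_gap: 0.003
grasp_force: 0.0
```

Emit:
{"method": "apply_moves", "body": {"moves": [{"slide": [0,0,1],"twist": [0,0,0],"grip": 0},{"slide": [0,0,1],"twist": [0,0,0],"grip": 0}]}}

```text
t: 2.95
tool_pos: [0.5025, 0.1952, 0.0832]
tcp_rot: [0.411, -3.114, 0.0]
force: [-0.1, 0.8, -1.0]
finger_gap: 0.004
grasp_force: 0.0
```

Emit:
{"method": "apply_moves", "body": {"moves": [{"slide": [0,0,1],"twist": [0,0,0],"grip": 0},{"slide": [0,0,1],"twist": [0,0,0],"grip": 0}]}}

```text
t: 3.15
tool_pos: [0.5025, 0.1952, 0.0822]
tcp_rot: [0.411, -3.114, 0.0]
force: [-0.3, 0.9, -0.1]
finger_gap: 0.005
grasp_force: 0.0
```

```bash
python3 - <<'E'
from h import *
f,F,T=cam('wrist');g,G,S=cam('scene')
a=f['img'][:,:,::-1];b=cv2.resize(g['img'][130:290,180:420,::-1],(720,480))
cv2.imwrite('pics/w2.png',cv2.resize(np.hstack([a,b]),(800,282)))
d=f['depth'];P=pts(f,F,T)
print(np.array(f['tool_from_camera']).round(3),F)
s=[status.sense()['force'] for _ in range(5)];print(s)
E
```

```text
[[-0.001 -0.954 -0.301  0.084]
 [ 1.    -0.001  0.    -0.   ]
 [-0.    -0.301  0.954 -0.195]
 [ 0.     0.     0.     1.   ]] 409.1789849478689
[array([-0.13254194,  0.04864478, -0.97023098]), array([-0.13254194,  0.04864478, -0.97023098]), array([-0.13254194,  0.04864478, -0.97023098]), array([-0.13254194,  0.04864478, -0.97023098]), array([-0.13254194,  0.04864478, -0.97023098])]
```

View pics/w2.png

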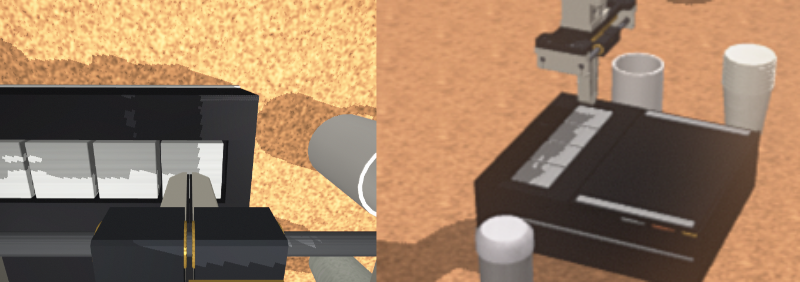

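The fingertips are over pad 1 (wrist crop about (190,180)) with the lid shut. There is no contact force yet, so I'll keep feeling downwards.

Emit:
{"method": "apply_moves", "body": {"moves": [{"slide": [0,0,1],"twist": [0,0,0],"grip": 0},{"slide": [0,0,1],"twist": [0,0,0],"grip": 0}]}}

```text
t: 3.45
tool_pos: [0.5025, 0.1953, 0.0813]
tcp_rot: [0.411, -3.114, 0.0]
force: [-0.5, -0.0, 0.2]
finger_gap: 0.005
grasp_force: 0.0
```

Emit:
{"method": "apply_moves", "body": {"moves": [{"slide": [0,0,1],"twist": [0,0,0],"grip": 0},{"slide": [0,0,1],"twist": [0,0,0],"grip": 0}]}}

```text
t: 3.65
tool_pos: [0.5025, 0.1952, 0.0802]
tcp_rot: [0.411, -3.114, 0.0]
force: [0.0, 0.3, -0.6]
finger_gap: 0.003
grasp_force: 0.0
```

```bash
python3 - <<'E'
from h import *
f,F,T=cam('wrist');P=pts(f,F,T)
for u in (300,312,320,330,345): print(u,[(v,*(P[v,u]*1000).round(1)) for v in range(270,335,8)])
cv2.imwrite('pics/w3.png',cv2.resize(f['img'][220:380,220:420,::-1],(800,600)))
E
```

```text
300 [(270, np.float64(494.3), np.float64(181.8), np.float64(88.4)), (278, np.float64(498.2), np.float64(182.8), np.float64(88.9)), (286, np.float64(502.6), np.float64(183.9), np.float64(88.4)), (294, np.float64(506.4), np.float64(184.9), np.float64(89.2)), (302, np.float64(495.7), np.float64(183.8), np.float64(120.4)), (310, np.float64(496.0), np.float64(184.3), np.float64(126.9)), (318, np.float64(496.3), np.float64(184.6), np.float64(132.9)), (326, np.float64(495.8), np.float64(184.9), np.float64(140.0)), (334, np.float64(496.5), np.float64(185.3), np.float64(144.5))]
312 [(270, np.float64(492.6), np.float64(187.5), np.float64(88.8)), (278, np.float64(496.6), np.float64(188.5), np.float64(89.1)), (286, np.float64(500.8), np.float64(189.6), np.float64(89.0)), (294, np.float64(495.1), np.float64(188.6), np.float64(110.9)), (302, np.float64(495.1), np.float64(188.8), np.float64(118.9)), (310, np.float64(495.1), np.float64(189.0), np.float64(126.2)), (318, np.float64(494.8), np.float64(189.1), np.float64(133.6)), (326, np.float64(494.4), np.float64(189.1), np.float64(140.6)), (334, np.
[... 1086 characters left out ...]
, np.float64(492.5), np.float64(195.5), np.float64(140.9)), (334, np.float64(493.1), np.float64(195.6), np.float64(145.6))]
345 [(270, np.float64(488.5), np.float64(203.1), np.float64(88.8)), (278, np.float64(492.5), np.float64(204.2), np.float64(88.8)), (286, np.float64(496.9), np.float64(205.6), np.float64(88.0)), (294, np.float64(500.2), np.float64(206.3), np.float64(90.2)), (302, np.float64(491.6), np.float64(202.3), np.float64(118.7)), (310, np.float64(491.6), np.float64(201.8), np.float64(126.4)), (318, np.float64(491.8), np.float64(201.5), np.float64(133.0)), (326, np.float64(491.7), np.float64(201.1), np.float64(139.7)), (334, np.float64(491.6), np.float64(200.7), np.float64(145.7))]
```

View pics/w3.png

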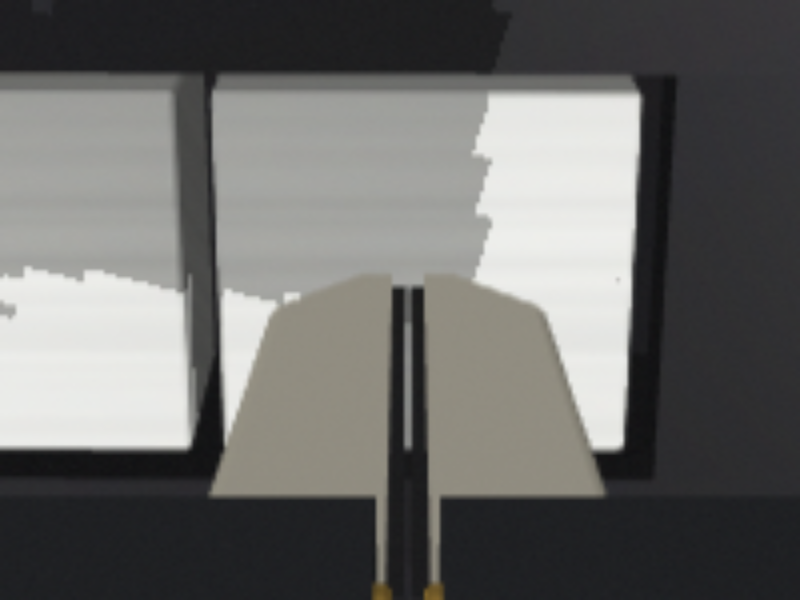

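The close-up and depth show the visible tips ending near z≈0.108, about 20 mm above the pad, so the shut tips sit higher than the nominal TCP. I'll go down further in steps.

Emit:
{"method": "apply_moves", "body": {"moves": [{"slide": [0,0,3],"twist": [0,0,0],"grip": 0},{"slide": [0,0,6],"twist": [0,0,0],"grip": 0},{"slide": [0,0,6],"twist": [0,0,0],"grip": 0}]}}

```text
t: 4.0
tool_pos: [0.5021, 0.1951, 0.0737]
tcp_rot: [0.41, -3.114, 0.0]
force: [0.1, -0.4, -0.6]
finger_gap: 0.006
grasp_force: 0.0
```

Emit:
{"method": "apply_moves", "body": {"moves": [{"slide": [0,0,2],"twist": [0,0,0],"grip": 0},{"slide": [0,0,4],"twist": [0,0,0],"grip": 0},{"slide": [0,0,4],"twist": [0,0,0],"grip": 0}]}}

```text
t: 4.3
tool_pos: [0.5023, 0.1952, 0.07]
tcp_rot: [0.411, -3.114, 0.0]
force: [-0.8, -0.2, -0.8]
finger_gap: 0.004
grasp_force: 0.0
```

```bash
python3 - <<'E'
from h import *
f,F,T=cam('wrist');P=pts(f,F,T)
for u in (300,312,330,345): print(u,[(v,*(P[v,u]*1000).round(1).tolist()) for v in range(282,304,3)])
g,G,S=cam('scene');cv2.imwrite('pics/s4.png',cv2.resize(g['img'][130:250,200:360,::-1],(800,600),interpolation=cv2.INTER_CUBIC))
print(status.sense()['force'],status.sense()['tool_pos'])
E
```

```text
300 [(282, 495.7, 182.7, 89.1), (285, 497.3, 183.1, 88.7), (288, 498.6, 183.5, 89.2), (291, 500.4, 183.9, 88.5), (294, 501.1, 184.1, 90.3), (297, 496.2, 183.6, 104.1), (300, 495.6, 183.7, 108.3), (303, 495.8, 183.9, 110.5)]
312 [(282, 494.7, 188.2, 88.1), (285, 495.4, 188.4, 90.0), (288, 497.5, 189.0, 88.4), (291, 498.9, 189.3, 88.6), (294, 494.5, 188.5, 101.7), (297, 495.1, 188.7, 103.5), (300, 494.6, 188.7, 107.5), (303, 495.0, 188.8, 109.6)]
330 [(282, 492.4, 196.3, 88.4), (285, 493.5, 196.6, 89.3), (288, 495.0, 197.0, 89.1), (291, 496.4, 197.4, 89.3), (294, 492.8, 196.2, 101.0), (297, 492.4, 196.0, 105.1), (300, 493.0, 196.1, 106.7), (303, 493.1, 196.1, 109.4)]
345 [(282, 490.1, 202.9, 89.7), (285, 491.9, 203.5, 88.7), (288, 493.3, 203.9, 88.9), (291, 494.9, 204.3, 88.6), (294, 496.8, 204.9, 87.7), (297, 497.4, 205.0, 89.6), (300, 491.1, 202.2, 107.3), (303, 491.1, 202.0, 110.4)]
[-1.01810856  0.05189912  0.44857848] [0.50255226 0.19527116 0.070372  ]
```

View pics/s4.png

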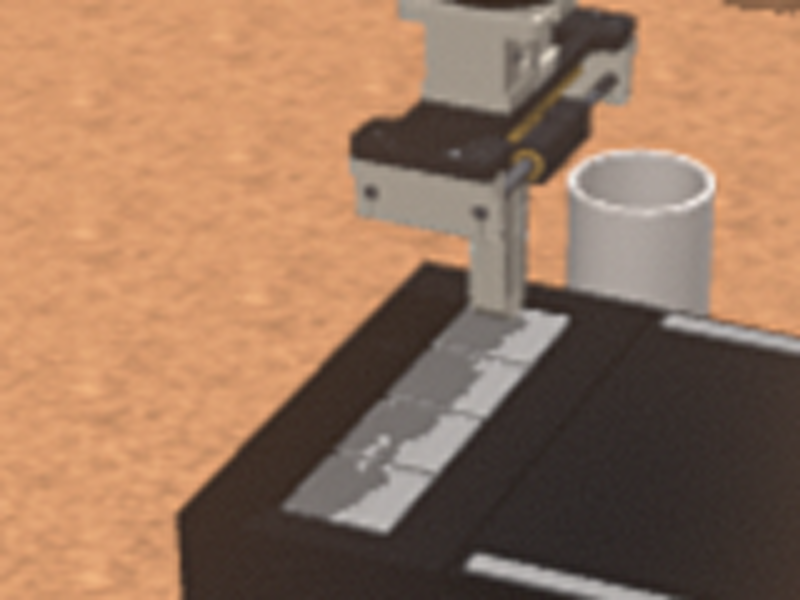

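The scene crop shows the tips at about (497,305), still above pad 1. Depth puts them at z≈0.100, about 11 mm up.

Emit:
{"method": "apply_moves", "body": {"moves": [{"slide": [0,0,4],"twist": [0,0,0],"grip": 0},{"slide": [0,0,8],"twist": [0,0,0],"grip": 0},{"slide": [0,0,8],"twist": [0,0,0],"grip": 0},{"slide": [0,0,8],"twist": [0,0,0],"grip": 0}]}}

```text
t: 4.8
tool_pos: [0.5023, 0.1952, 0.0621]
tcp_rot: [0.411, -3.114, 0.0]
force: [-0.2, -0.4, -0.1]
finger_gap: 0.004
grasp_force: 0.0
```

Emit:
{"method": "apply_moves", "body": {"moves": [{"slide": [0,0,1],"twist": [0,0,0],"grip": 0},{"slide": [0,0,1],"twist": [0,0,0],"grip": 0}]}}

```text
t: 5.0
tool_pos: [0.5026, 0.1953, 0.0614]
tcp_rot: [0.411, -3.115, 0.0]
force: [-0.7, -0.5, -0.3]
finger_gap: 0.002
grasp_force: 0.0
```

Emit:
{"method": "apply_moves", "body": {"moves": [{"slide": [0,0,1],"twist": [0,0,0],"grip": 0},{"slide": [0,0,1],"twist": [0,0,0],"grip": 0}]}}

```text
t: 5.2
tool_pos: [0.5025, 0.1953, 0.0603]
tcp_rot: [0.411, -3.115, 0.0]
force: [0.1, 0.6, -0.7]
finger_gap: 0.002
grasp_force: 0.0
```

Emit:
{"method": "apply_moves", "body": {"moves": [{"slide": [0,0,1],"twist": [0,0,0],"grip": 0},{"slide": [0,0,1],"twist": [0,0,0],"grip": 0}]}}

```text
t: 5.4
tool_pos: [0.5027, 0.1953, 0.0601]
tcp_rot: [-0.411, 3.114, -0.0]
force: [-2.4, -1.4, 4.8]
finger_gap: 0.003
grasp_force: 2.6
```

Emit:
{"method": "apply_moves", "body": {"moves": [{"slide": [0,0,1],"twist": [0,0,0],"grip": 0},{"slide": [0,0,1],"twist": [0,0,0],"grip": 0}]}}

```text
t: 5.6
tool_pos: [0.5028, 0.1953, 0.0601]
tcp_rot: [-0.411, 3.114, -0.0]
force: [-7.0, -2.7, 13.4]
finger_gap: 0.004
grasp_force: 6.7
```

Pad 1 is solid: 13 N with no travel. Next is pad 2.

Emit:
{"method": "apply_moves", "body": {"moves": [{"slide": [0,0,-10],"twist": [0,0,0],"grip": 0},{"slide": [0,0,-12],"twist": [0,0,0],"grip": 0},{"slide": [0,-28,-12],"twist": [0,0,0],"grip": 0},{"slide": [0,-56,-12],"twist": [0,0,0],"grip": 0},{"slide": [0,-56,-12],"twist": [0,0,0],"grip": 0},{"slide": [0,-56,-7],"twist": [0,0,0],"grip": 0},{"slide": [0,-56,-3],"twist": [0,0,0],"grip": 0},{"slide": [0,-56,-2],"twist": [0,0,0],"grip": 0},{"slide": [0,-56,-0.5],"twist": [0,0,0],"grip": 0},{"slide": [0,-56,-0.5],"twist": [0,0,0],"grip": 0},{"slide": [0,-56,-0.5],"twist": [0,0,0],"grip": 0}]}}

```text
t: 6.7
tool_pos: [0.5167, 0.1418, 0.0601]
tcp_rot: [0.413, -3.114, 0.001]
force: [-7.2, -2.2, 13.7]
finger_gap: 0.005
grasp_force: 7.0
```

Emit:
{"method": "apply_moves", "body": {"moves": [{"slide": [0,0,0.5],"twist": [0,0,0],"grip": 0},{"slide": [0,0,0.5],"twist": [0,0,0],"grip": 0}]}}

```text
t: 6.9
tool_pos: [0.5167, 0.1418, 0.06]
tcp_rot: [0.413, -3.114, 0.001]
force: [-9.8, -3.3, 17.7]
finger_gap: 0.002
grasp_force: 9.0
```

Pad 2 is also solid. On to pad 3.

Emit:
{"method": "apply_moves", "body": {"moves": [{"slide": [0,0,-10],"twist": [0,0,0],"grip": 0},{"slide": [0,0,-12],"twist": [0,0,0],"grip": 0},{"slide": [0,-28,-12],"twist": [0,0,0],"grip": 0},{"slide": [0,-56,-12],"twist": [0,0,0],"grip": 0},{"slide": [0,-56,-12],"twist": [0,0,0],"grip": 0},{"slide": [0,-56,-7],"twist": [0,0,0],"grip": 0},{"slide": [0,-56,-4],"twist": [0,0,0],"grip": 0},{"slide": [0,-56,-3],"twist": [0,0,0],"grip": 0},{"slide": [0,-56,-1],"twist": [0,0,0],"grip": 0},{"slide": [0,-56,-1],"twist": [0,0,0],"grip": 0},{"slide": [0,-56,-1],"twist": [0,0,0],"grip": 0}]}}

```text
t: 8.0
tool_pos: [0.5317, 0.0874, 0.0595]
tcp_rot: [-0.411, 3.114, 0.0]
force: [-0.1, 0.2, 0.4]
finger_gap: 0.003
grasp_force: 0.2
```

Emit:
{"method": "apply_moves", "body": {"moves": [{"slide": [0,0,1],"twist": [0,0,0],"grip": 0},{"slide": [0,0,1],"twist": [0,0,0],"grip": 0}]}}

```text
t: 8.2
tool_pos: [0.5318, 0.0873, 0.0586]
tcp_rot: [-0.411, 3.114, 0.0]
force: [-0.6, 0.5, 1.3]
finger_gap: 0.002
grasp_force: 0.5
```

Emit:
{"method": "apply_moves", "body": {"moves": [{"slide": [0,0,1],"twist": [0,0,0],"grip": 0},{"slide": [0,0,1],"twist": [0,0,0],"grip": 0}]}}

```text
t: 8.4
tool_pos: [0.5318, 0.0872, 0.0576]
tcp_rot: [-0.411, 3.114, 0.0]
force: [0.3, 1.1, 1.9]
finger_gap: 0.004
grasp_force: 0.8
```

Pad 3 gives: it moves with low force. I'll press it about 4 mm further and watch the force.

Emit:
{"method": "apply_moves", "body": {"moves": [{"slide": [0,0,1],"twist": [0,0,0],"grip": 0},{"slide": [0,0,2],"twist": [0,0,0],"grip": 0},{"slide": [0,0,3],"twist": [0,0,0],"grip": 0},{"slide": [0,0,4],"twist": [0,0,0],"grip": 0},{"slide": [0,0,4],"twist": [0,0,0],"grip": 0},{"slide": [0,0,4],"twist": [0,0,0],"grip": 0}]}}

```text
t: 9.0
tool_pos: [0.5318, 0.0871, 0.0536]
tcp_rot: [-0.411, 3.114, 0.0]
force: [0.7, 1.6, 2.4]
finger_gap: 0.002
grasp_force: 1.4
```

Emit:
{"method": "apply_moves", "body": {"moves": [{"slide": [0,0,-10],"twist": [0,0,0],"grip": 0},{"slide": [0,0,-30],"twist": [0,0,0],"grip": 0},{"slide": [0,0,-60],"twist": [0,0,0],"grip": 0},{"slide": [30,0,-90],"twist": [0,0,0],"grip": 0},{"slide": [60,0,-120],"twist": [0,0,0],"grip": 0},{"slide": [60,0,-120],"twist": [0,0,0],"grip": 0},{"slide": [60,0,-120],"twist": [0,0,0],"grip": 0},{"slide": [60,0,-120],"twist": [0,0,0],"grip": 0},{"slide": [60,0,-120],"twist": [0,0,0],"grip": 0},{"slide": [60,0,-120],"twist": [0,0,0],"grip": 0},{"slide": [60,0,-120],"twist": [0,0,0],"grip": 0},{"slide": [60,0,-120],"twist": [0,0,0],"grip": 0},{"slide": [60,0,-120],"twist": [0,0,0],"grip": 0},{"slide": [60,0,-120],"twist": [0,0,0],"grip": 0},{"slide": [60,0,-120],"twist": [0,0,0],"grip": 0},{"slide": [60,0,-120],"twist": [0,0,0],"grip": 0}]}}

```text
t: 10.6
tool_pos: [0.4737, 0.0716, 0.1735]
tcp_rot: [-0.411, 3.115, 0.0]
force: [0.3, 1.0, 0.3]
finger_gap: 0.006
grasp_force: 0.0
```

```bash
python3 - <<'E'
from h import *
g,G,S=cam('scene');cv2.imwrite('pics/s5.png',g['img'][:,:,::-1])
s=status.sense();print(s['t'],s['tool_pos'],s['force'])
E
```

```text
10.65 [0.47372893 0.07152116 0.17350887] [-0.20851703  0.05612667  0.4278648 ]
```

View pics/s5.png

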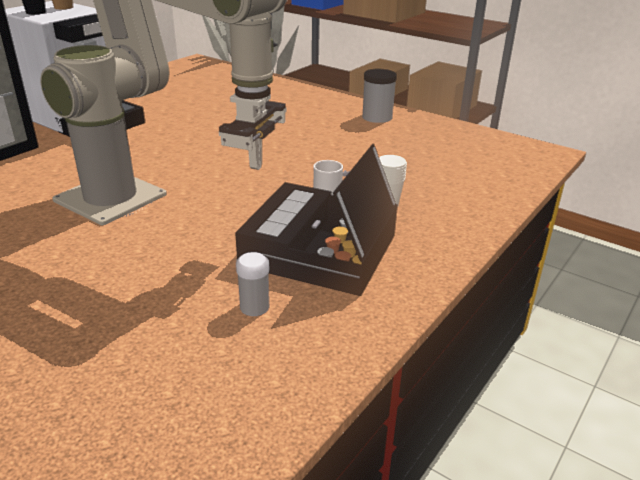

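The lid stands open (edge about (375,150)), the arm is clear, and the mug (328,175), cups (391,175) and shaker (253,285) are where they were. I'll let the motion settle, then hand in.

Emit:
{"method": "apply_moves", "body": {"moves": [{"slide": [0,0,0],"twist": [0,0,0],"grip": 0},{"slide": [0,0,0],"twist": [0,0,0],"grip": 0},{"slide": [0,0,0],"twist": [0,0,0],"grip": 0},{"slide": [0,0,0],"twist": [0,0,0],"grip": 0},{"slide": [0,0,0],"twist": [0,0,0],"grip": 0},{"slide": [0,0,0],"twist": [0,0,0],"grip": 0},{"slide": [0,0,0],"twist": [0,0,0],"grip": 0},{"slide": [0,0,0],"twist": [0,0,0],"grip": 0}]}}

```text
t: 11.45
tool_pos: [0.4737, 0.0716, 0.1735]
tcp_rot: [-0.411, 3.115, 0.0]
force: [-0.5, 0.5, -0.3]
finger_gap: 0.007
grasp_force: 0.0
```

```bash
python3 -c "
from h import *
print(job.finish_job())"
```

```text
the job is handed in; nothing more can be done
None
```

The catch was pad 3: I pressed it in, the lid sprang open and stayed up, the arm is clear, the mug, shaker and cups were not disturbed, and the job was handed in at about 11.5 s (no verdict was returned).

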